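# Hang-dried foot ring onto the buffing post

## Robot

A 7-joint arm with a two-finger parallel gripper is mounted at the origin on the work surface. World frame = base frame: x ahead of the robot, y to its left, z up, the work surface at z = 0. Lengths are in mm, angles in rad, forces in N, time in s.
With the tool pointing down it reaches from about 350 to 900 mm from the base axis. Payload 19.9 kg.
Tool frame: the origin (TCP) lies on the centre line of the jaws, within the pads' length; the fingertips stand robot.nose_length ahead of it and the grasp point (between the pads) lies 2 mm behind it (robot.nose_length is the distance from the TCP to the fingertips, in mm); z points along the fingers, y is the direction in which the jaws open and shut (so a half turn about z gives the same grasp; the last joint's range is limited). The gripper opens to 85 mm and grips with 20 to 120 N. Pads are 22 mm wide; open, the fingers measure 114 mm over their backs; the gripper's body (76 mm by 85 mm) begins 54 mm behind the grasp point. The pads swing forward as they close: fully open they stand 13 mm farther back than shut.
Start: joints at [1.224, 0.417, -0.01, 1.614, 0.005, 1.111, -0.053], TCP at [187.56, -596.175, 248.26] pointing down, gripper open.
Joint ranges: [-2.81, 2.81], [-0.39, 2.02], [-1.27, 1.25], [0.06, 2.57], [-1.19, 4.33], [0.19, 2], [-2.82, 2.82]. Speed limits (rad/s): [1.89, 1.89, 2.39, 2.39, 3.01, 3.01, 3.01].

## Interface

Orientations are given as a rotation vector (axis times angle).
In Python, from cell import monitor, read_camera, get_calibration, robot gives the robot as it stands. The module is installed in compiled form; this text tells all that it offers.
- The arm moves only by the shell command python3 -m jog 'ROWS' [FORCE]. ROWS is a JSON object of lists of equal length, an entry for each row: "gripper": the closure, from 0 (fully open) to 1 (shut); "xyz": the shift along the tool's x, y, z in cm, a list of three; "dr": the turn, a rotation vector about the tool's x, y, z in degrees, a list of three. A call has 1 to 12 rows; each row is the pose to reach, as a shift and turn from the pose commanded when the call began, along the tool's axes at that moment; what a row does not reach only later rows make up. A row lasts 1/10 s, in which the tool goes at most 50 mm and 8.59 degrees, less where a joint would pass 70% of its speed; a pose out of reach is approached as far as the arm can. A call with a gripper value outside its range is refused whole. The fingers move at their own pace and stop on an object; FORCE is the grip in N (left out, the last holds). Time passes only in rows, so rows that repeat a pose let the fingers close. It gives the time, the measured TCP pose, the force and the opening at its end, in the units of the state.
- monitor.observe(): the state, without advancing time (a new reading comes with each control period).
- read_camera(name): name is "side" or "top"; returns (picture, depth): 420x560x3 uint8, red, green, blue; 420x560 float32, mm along the optical axis (not along the pixel's ray), 0 where there is no reading.
- get_calibration(name): a dict with "fx", "fy", "cx", "cy" (pixels), "eye" and "rotation" of the camera in the world. Camera axes: x right, y down, z forward; pixel columns grow to the right and rows downward; lengths in mm; the calibration is good to about 2 mm. A picture is of the moment at which its call begins. get_calibration takes no time and is no camera call.
- robot.hand_in(): hands the job in, once; it reports no verdict.
The state is a dict: "time_s": time; "qpos": joint angles; "joint_vel": joint speeds; "tau": joint torques, N m; "position": TCP position; "tool_rot": TCP orientation; "contact_force": force on the tool from outside, world axes, zero at the start; "torque": the same for the moment, N m; "width": opening from 0.0 (shut) to 1.0 (fully open).
Only numpy, scipy, OpenCV 4.12 (cv2) and the standard library are available. Lean on these libraries where they do the work, as an engineer would, in place of code of your own. Each camera call takes 0.05 s, during which the arm holds its last target. There are 200 camera calls.

## Task

Three lacquered foot rings are drying on the slanted pegs of the wooden stand. Lift off the one that fits the buffing post with only a little play (the middle size: the small one will not go over, the large one hangs loose) and slide it down over the post until it sits flush on the jig's base, then let go. The post is clamped somewhere along the slot, so feel or look for it; leave the other two rings on their pegs and the cup and jar by the jig where they stand.

Things in the scene. Friction and masses are not known exactly. Their poses are not given: they have to be found in the camera images.
- stand: Fixed pale wooden drying stand. Origin: centre of its underside; x to its back, y along its width, z up. Its 150 x 330 mm board slopes like a lectern, its normal leaning 38 degrees from vertical to -x, so every peg points out along (-0.616, 0, 0.788) in this frame. Three pegs at y = -105, 0, 105 mm. Which ring is on which peg varies.
- peg_foot (a point): Where the middle peg's axis meets the board's face, 85 mm above the stand's origin (axes as the stand's). Each peg is 14 mm thick and 64 mm long, with a boss 44 mm wide, 14 mm high at its foot. A ring rests on the boss with its bore hanging on the peg; the peg goes 50 mm beyond the boss, so a ring must travel over 50 mm along the peg to come off
- ring_s_centre (a point): The smallest of three turned wooden foot rings in plain dark brown lacquer, a plain tube 48 mm outside diameter, 32 mm bore, 24 mm high, about 30 g. This point is its centre (middle of the bore, half way up); its z axis is the ring's axis. Too small for the post.
- ring_m_centre (a point): The middle-sized one of three turned wooden foot rings in plain dark brown lacquer, a plain tube 56 mm outside diameter, 40 mm bore, 24 mm high, about 30 g. This point is its centre (middle of the bore, half way up); its z axis is the ring's axis. It is the one that fits the 36 mm post.
- ring_l_centre (a point): The largest of three turned wooden foot rings in plain dark brown lacquer, a plain tube 64 mm outside diameter, 48 mm bore, 24 mm high, about 30 g. This point is its centre (middle of the bore, half way up); its z axis is the ring's axis. Far too loose on the post.
- ring_m: The same middle-sized ring as a body; its origin is not its centre but lies on the bore wall at the ring's lower end (the centre is at -20, 0, +12 mm in its frame).
- jig: Fixed buffing jig: flat pale wooden base 100 (x) x 140 (y) x 20 mm (z), origin at the centre of its underside. A slot runs along its y axis through the centre. On the slot stands an upright round wooden post. A ring sitting flush has its centre 32 mm above the jig's origin.
- slot_mid (a point): Middle of the slot, on the base's top face, axes as the jig's. The post, 36 mm thick, 42 mm tall above this face, its top edge chamfered to 25 mm wide over the last 6 mm, stands on the slot line but anywhere up to 10 mm either way along y from this point; its place is not reported.
- cup: Loose blue ceramic cup, 64 mm wide, 55 mm tall, near the jig's far side; origin under its centre. To be left alone.
- jar: Loose brown glass jar, 44 mm wide, 50 mm tall, near the jig's robot side; origin under its centre. To be left alone.
Mind the look-alikes: they are no part of the job. What is shaped like the jig but black is not meant.

How it is judged (in metres and radians):
On the way:
1. the middle-sized ring is lifted clear of its peg, held in the fingers and touching nothing of the stand (distance of ring_m_centre from where it was at the start of the episode above 0.055 m and contact force between ring_m and stand below 0.05 N and contact force between ring_m and the fingers above 0.5 N), for 0.1 s.
At the end, for the whole second after the job is handed in: Middle ring round the post, flat on the jig (centre within 5 mm of the slot line, 15 mm of the jig centre along it, 29-34 mm above the base underside, within 0.08 rad of upright), at rest; small and large rings within 20 mm, cup and jar within 30 mm of where they began (x of ring_m_centre in the frame of jig between -0.005 and 0.005 m and y of ring_m_centre in the frame of jig between -0.015 and 0.015 m and z of ring_m_centre in the frame of jig between 0.029 and 0.034 m and angle between the z axis of ring_m_centre and the z axis of jig, either way round below 0.08 rad and linear speed of ring_m below 0.01 m/s and distance of each of ring_s_centre, ring_l_centre from where it was at the start of the episode below 0.02 m and distance of each of cup, jar from where it was at the start of the episode below 0.03 m); the robot touches nothing.
It fails at once if the small or the large ring is taken off its peg (distance of any of ring_s_centre, ring_l_centre from where it was at the start of the episode above 0.05 m).
It also fails if it takes over 58 s, if anything falls off the work surface, if the arm or the gripper's body presses on something with over 40 N, if the wrist force passes 120 N, or if a joint passes its speed limit or range.

## Working session

There is one attempt and no reset: what is moved stays moved. The work goes in short steps, Python scripts to look and compute and a shell command to move; the robot and the scene stay as the last step left them, time stands still between calls to the robot, and variables do not carry over. Pictures are saved under pics/ and viewed, about 8 in all and at most 12, crops included, and the job is handed in when it is done.

```bash
mkdir -p pics; python3 - <<'E'
from cell import monitor, read_camera, get_calibration, robot
import cv2, numpy as np
for n in("side","top"):
    p,d=read_camera(n); cv2.imwrite(f"pics/{n}0.png",p[:,:,::-1]); np.savez(f"{n}0.npz",p=p,d=d)
    print(n,get_calibration(n))
print(monitor.observe(),robot.nose_length)
E
```

```text
side {'fx': 443.23827177999397, 'fy': 443.23827177999397, 'cx': 282.2862196867226, 'cy': 206.25799419918954, 'eye': array([ 347.53621261, -782.22215335,  542.95323774]), 'rotation': array([-2.11107469,  0.26273003, -0.14212507])}
top {'fx': 475.88828493049414, 'fy': 475.88828493049414, 'cx': 286.8894839647257, 'cy': 209.0586942033735, 'eye': array([ 482.72556617,  -65.9052075 , 1027.75108575]), 'rotation': array([-2.14641811,  2.18682961, -0.05183103])}
{'time_s': 0.1, 'qpos': array([ 1.22449401,  0.41792626, -0.01035524,  1.61406469,  0.00468494,
        1.11070492, -0.05302068]), 'joint_vel': array([-0.0009103 , -0.00178901,  0.00026034, -0.00303982, -0.00120408,
       -0.00042617, -0.00061815]), 'tau': array([ 3.62309489e-03, -8.65812922e+01,  6.81698453e-01, -4.35626829e+01,
        1.93928496e-02,  4.91142811e-03,  2.88414208e-05]), 'position': array([ 187.51000588, -595.92210191,  247.73581585]), 'tool_rot': array([-3.10412752e+00, -4.76814277e-01,  3.34440053e-04]), 'contact_force': array([-0.23475706, -0.10516728,  0.07271448]), 'torque': array([0.04177574, 0.01764242, 0.00183632]), 'width': 1.0029201781234576} 17.0
```

View pics/side0.png

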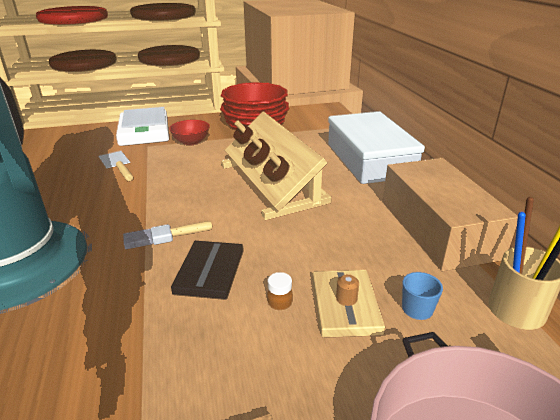

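View pics/top0.png

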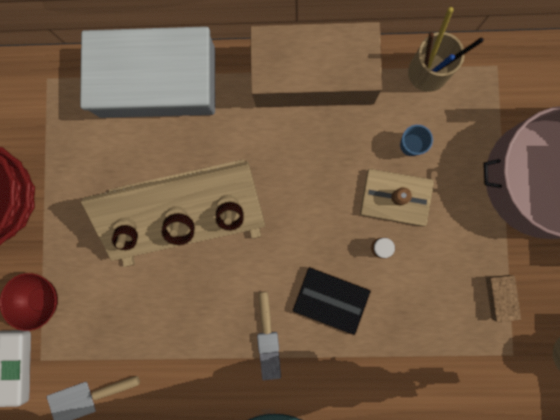

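The side view shows the stand with rings at about (243,132), (256,152) and (275,168), and the jig at (347,300). In the top view the rings are at (125,237), (178,229) and (229,216). The jig is at (397,197) with its post at (401,196), the jar at (384,248) and the cup at (416,140). The black look-alike is at (332,300).

```bash
cat > h.py <<'E'
import numpy as np, cv2
from scipy.spatial.transform import Rotation as R
from cell import get_calibration
def cloud(n,d):
    c=get_calibration(n); v,u=np.mgrid[:d.shape[0],:d.shape[1]]
    P=np.stack([(u-c['cx'])/c['fx']*d,(v-c['cy'])/c['fy']*d,d],-1)
    return P@R.from_rotvec(c['rotation']).as_matrix().T+c['eye']
def ray(n,u,v):
    c=get_calibration(n); return c['eye'],R.from_rotvec(c['rotation']).apply([(u-c['cx'])/c['fx'],(v-c['cy'])/c['fy'],1])
def onz(n,u,v,z):
    e,r=ray(n,u,v); return e+r*(z-e[2])/r[2]
def proj(n,X):
    c=get_calibration(n); q=R.from_rotvec(c['rotation']).inv().apply(np.atleast_2d(X)-c['eye'])
    return np.c_[q[:,0]/q[:,2]*c['fx']+c['cx'],q[:,1]/q[:,2]*c['fy']+c['cy']]
def circ(p):
    A=np.c_[2*p,np.ones(len(p))]; s=np.linalg.lstsq(A,(p**2).sum(1),rcond=None)[0]
    return s[:2],np.sqrt(s[2]+s[:2]@s[:2])
E
python3 - <<'E'
from h import *
np.set_printoptions(precision=1,suppress=True)
D={n:np.load(n+'0.npz') for n in('top','side')}
for n in D:
    p,d=D[n]['p'],D[n]['d']; X=cloud(n,d); hsv=cv2.cvtColor(p,cv2.COLOR_RGB2HSV)
    D_={}
    box={'top':(slice(155,270),slice(80,268)),'side':(slice(105,220),slice(215,335))}[n]
    x=X[box].reshape(-1,3); c=hsv[box].reshape(-1,3); 
    print(n,'hsv/depth at', [(hsv[v,u],X[v,u]) for u,v in ({'top':[(150,215),(178,215),(229,203),(125,248),(300,250)],'side':[(290,145),(256,143),(275,160),(300,290),(230,290)]}[n])])
    # board: bright, z 40..200
    m=(c[:,2]>110)&(x[:,2]>45)&(x[:,2]<170); q=x[m]
    # ransac plane
    rng=np.random.default_rng(0);best=0
    for _ in range(500):
        s=q[rng.choice(len(q),3)]; nn=np.cross(s[1]-s[0],s[2]-s[0]); L=np.linalg.norm(nn)
        if L<1: continue
        nn/=L; k=abs((q-s[0])@nn)<2.5
        if k.sum()>best: best=k.sum(); K=k
    g=q[K]; mu=g.mean(0); nn=np.linalg.svd(g-mu)[2][2]; nn*=np.sign(nn[2])
    print(n,'plane n',nn,'lean',np.degrees(np.arccos(nn[2])),'yaw',np.degrees(np.arctan2(-nn[1],-nn[0])),'inl',best,len(q),'mu',mu)
    e2=np.cross([0,0,1],-nn*[1,1,0]);e2/=np.linalg.norm(e2); e1=np.cross(e2,nn)
    mk=((hsv[...,2]<75)&(X[...,2]>60)).astype(np.uint8); M=np.zeros_like(mk); M[box]=mk[box]
    nc,lab,st,ce=cv2.connectedComponentsWithStats(M)
    for i in range(1,nc):
        if st[i,4]<60: continue
        w=X[lab==i]-mu; h=w@nn
        print(' comp',ce[i],st[i,4],'h pct',np.percentile(h,[5,25,50,75,95]), 'ctr',X[lab==i].mean(0))
        t=w[(h>30)&(h<44)] if False else w[abs(h-np.percentile(h,85))<6]
        a=np.c_[t@e1,t@e2]; print('   e1 range',a[:,0].min(),a[:,0].max(),'e2',a[:,1].min(),a[:,1].max())
E
```

```text
top hsv/depth at [(array([ 19,  96, 149], dtype=uint8), array([549.9, 234.2,  93.3])), (array([  5, 196,  30], dtype=uint8), array([547.5, 173.1, 112.6])), (array([  9, 167,  32], dtype=uint8), array([568.8,  73.4, 113.4])), (array([  4, 188,  38], dtype=uint8), array([485.4, 280.5, 102.1])), (array([ 15, 105, 139], dtype=uint8), array([474.8, -61.9,  -0.1]))]
top plane n [-0.6 -0.1  0.8] lean 37.884943956976365 yaw 11.447262519959333 inl 6210 7632 mu [568.5 182.1 100.5]
 comp [228.6 215.4] 464 h pct [18.3 26.  35.1 37.4 39.5] ctr [544.7  74.2 114.1]
   e1 range -61.29671298281042 -8.768225649359694 e2 -126.61731391053732 -72.57577421436585
 comp [177.2 228.9] 583 h pct [18.  25.9 33.8 37.2 39.3] ctr [520.7 176.3 106.2]
   e1 range -70.40867023878363 -7.527109685294392 e2 -25.5790575115983 36.39773917745512
 comp [124.9 236. ] 375 h pct [17.3 25.1 34.4 37.5 39.5] ctr [508.7 278.1 109.3]
   e1 range -52.15819175128173 -7.104229611938174 e2 87.22634124204129 133.1119258868733
side hsv/depth at [(array([ 20, 110, 235], dtype=uint8), array([598.9, 150.4, 116.3])), (array([ 18, 112, 227], dtype=uint8), array([521.4, 170.8, 121.3])), (array([ 20, 110, 235], dtype=uint8), array([543.8,  70.5, 121.2])), (array([ 15, 122, 198], dtype=uint8), array([ 520.4, -215.5,    2.5])), (array([ 16, 122, 190], dtype=uint8), array([ 400.2, -181.1,   -0.8]))]
side plane n [-0.6 -0.1  0.8] lean 37.94889870416519 yaw 11.348876421608052 inl 3026 4877 mu [567.  151.4  92.4]
```

```bash
python3 - <<'E'
import cv2,numpy as np
a=cv2.imread('pics/top0.png')[150:275,75:275]; b=cv2.imread('pics/side0.png')[105:225,210:340]
a=cv2.resize(a,None,fx=4,fy=4,interpolation=cv2.INTER_CUBIC); b=cv2.resize(b,None,fx=4,fy=4,interpolation=cv2.INTER_CUBIC)
cv2.imwrite('pics/c1.png',a); cv2.imwrite('pics/c2.png',b)
E
```

```text
(no output)
```

View pics/c1.png

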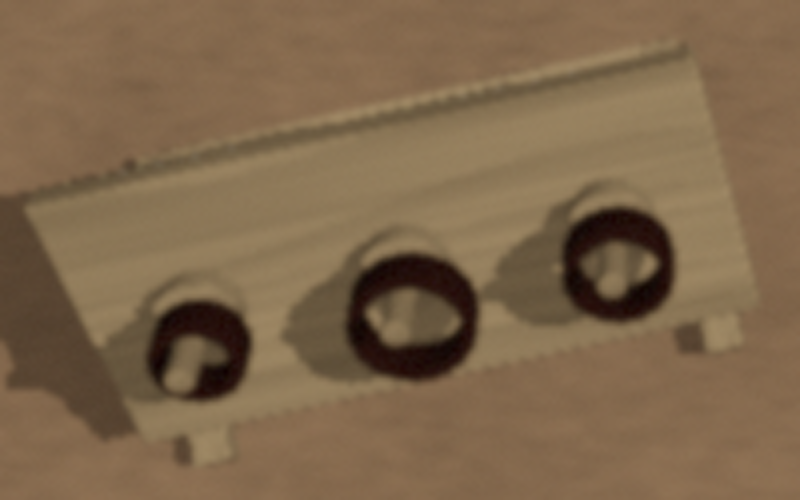

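The crop shows all three rings face-on enough to compare. The left one (200,350) is the smallest, the middle one (413,315) the largest and the right one (618,263) the middle size. Their measured outer widths of about 46, 62 and 54 mm agree, so the target is the right-hand ring at y≈74. Next I'll locate it and the post precisely from both views.

```bash
cat > m1.py <<'E'
from h import *
np.set_printoptions(precision=2,suppress=True)
n_=np.array([-np.sin(np.radians(38)),0,np.cos(np.radians(38))]); 
yaw=np.radians(11.4); n_=R.from_euler('z',yaw).apply(n_); e2=np.array([-np.sin(yaw),np.cos(yaw),0]); e1=np.cross(e2,n_)
print('n',n_,'e1',e1,'e2',e2)
C0=None
for n,box in (('top',(190,240,205,252)),('side',(148,188,255,295))):
    D=np.load(n+'0.npz');p,d=D['p'],D['d'];X=cloud(n,d);hsv=cv2.cvtColor(p,cv2.COLOR_RGB2HSV)
    v0,v1,u0,u1=box; M=np.zeros(d.shape,bool); M[v0:v1,u0:u1]=True
    M&=(hsv[...,2]<(75 if n=='top' else 120))&(X[...,2]>70)
    w=X[M]; h=w@n_; print(n,M.sum(),'h max pct',np.percentile(h,[2,50,90,98]))
    top=w[h>np.percentile(h,97)-4]; a=np.c_[top@e1,top@e2]
    for i in range(2): print('  rng',np.percentile(a[:,i],[0,2,98,100]))
    # convex hull circle of the outer edge of the top face
    hl=cv2.convexHull(a.astype(np.float32))[:,0]; c,r=circ(hl); (cc,rr)=cv2.minEnclosingCircle(hl)
    ht=np.percentile(h,97)
    print('  hull circ',c,r,'minenc',cc,rr,'htop',ht,'centre world',c[0]*e1+c[1]*e2+(ht-12)*n_, cc[0]*e1+cc[1]*e2+(ht-12)*n_)
    # jig
    if n=='top': jb=(165,230,355,440)
    else: jb=(262,345,305,390)
    v0,v1,u0,u1=jb; B=np.zeros(d.shape,bool);B[v0:v1,u0:u1]=True
    base=B&(abs(X[...,2]-20)<6)&(hsv[...,2]>60)
    q=X[base]; rc=cv2.minAreaRect(q[:,:2].astype(np.float32)); print('  jig rect',rc,'z',np.median(q[:,2]))
    po=B&(X[...,2]>40); w=X[po]; print('  post n',po.sum(),'z',np.percentile(w[:,2],[50,90,99]))
    t=w[w[:,2]>np.percentile(w[:,2],99)-3]; print('  top face',len(t),t.mean(0),cv2.minEnclosingCircle(t[:,:2].astype(np.float32)))
    t=w[w[:,2]<54]; print('  side circ',len(t),circ(t[:,:2])if len(t)>8 else'')
    # dark slot
    sl=B&(abs(X[...,2]-20)<8)&(hsv[...,1]<70)
    t=X[sl][:,:2]; mu=t.mean(0); dirn=np.linalg.svd(t-mu)[2][0]; print('  slot',sl.sum(),mu,np.degrees(np.arctan2(*dirn[::-1])))
E
python3 m1.py
```

```text
n [-0.6  -0.12  0.79] e1 [0.77 0.16 0.62] e2 [-0.2   0.98  0.  ]
top 460 h max pct [-269.67 -250.9  -247.32 -245.72]
  rng [468.24 470.7  520.63 995.37]
  rng [-160.02  -60.42   -8.74   -6.69]
  hull circ [746.73 -54.97] 266.88562137986975 minenc (731.805419921875, -97.41941833496094) 270.8966064453125 htop -245.98972813321225 centre world [743.39  93.82 256.43] [740.25  49.88 247.25]
  jig rect ((582.7359619140625, -268.34625244140625), (140.73377990722656, 100.36802673339844), 78.45571899414062) z 20.682098294928778
  post n 283 z [  61.28   65.08 1027.75]
  top face 19 [ 482.73  -65.91 1027.75] ((482.7255554199219, -65.90520477294922), 9.999999747378752e-05)
  side circ 26 (array([ 581.96, -272.46]), np.float64(17.737856587234376))
  slot 186 [ 584.34 -265.1 ] 78.51626903975732
side 562 h max pct [-272.22 -258.31 -249.81 -248.23]
  rng [468.51 469.23 519.59 521.2 ]
  rng [-835.48  -62.54   45.75   49.01]
  hull circ [ 674.05 -404.14] 451.92019444047475 minenc (492.4454345703125, -393.2386169433594) 442.3951110839844 htop -248.5893846111995 centre world [ 757.83 -259.46  209.64] [ 615.39 -277.07   97.83]
  jig rect ((584.9984130859375, -269.6363525390625), (142.15390014648438, 100.44678497314453), 78.52182006835938) z 20.681009137504702
  post n 447 z [ 58.7   63.67 542.95]
  top face 24 [ 347.54 -782.22  542.95] ((347.5362243652344, -782.22216796875), 9.999999747378752e-05)
  side circ 142 (array([ 583.87, -274.1 ]), np.float64(16.942236002318772))
  slot 175 [ 580.47 -299.8 ] -97.92516100804681
```

View pics/c2.png

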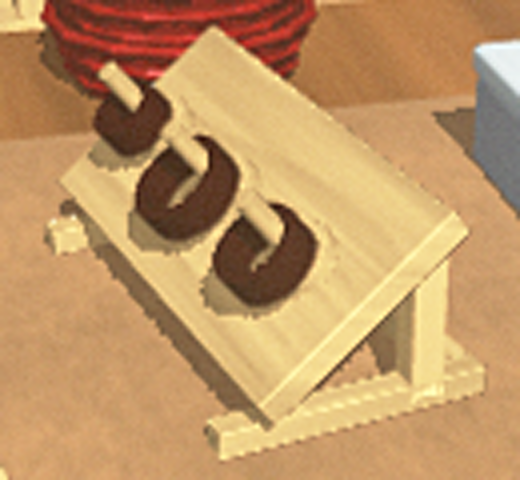

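```bash
sed -i 's/X\[\.\.\.,2\]>70)/X[...,2]>70)\&(d>0)\&(X[...,2]<170)/; s/X\[\.\.\.,2\]>40)/X[...,2]>40)\&(d>0)\&(X[...,2]<75)/' m1.py; python3 m1.py | grep -v jig
```

```text
n [-0.6  -0.12  0.79] e1 [0.77 0.16 0.62] e2 [-0.2   0.98  0.  ]
top 456 h max pct [-269.69 -250.93 -247.49 -245.97]
  rng [468.24 470.71 519.93 520.64]
  rng [-60.5  -58.66  -8.2   -6.46]
  hull circ [494.99 -33.44] 26.41378813865414 minenc (494.9241943359375, -33.4029426574707) 27.342918395996094 htop -246.40327760616725 centre world [544.92  75.76 101.12] [544.86  75.79 101.08]
  post n 264 z [60.84 64.16 66.3 ]
  top face 48 [ 582.36 -270.69   64.5 ] ((581.103759765625, -271.65069580078125), 13.620999336242676)
  side circ 26 (array([ 581.96, -272.46]), np.float64(17.737856587234376))
  slot 186 [ 584.34 -265.1 ] 78.51626903975732
side 559 h max pct [-272.23 -258.43 -249.82 -248.39]
  rng [467.06 468.66 519.58 521.2 ]
  rng [-62.63 -61.19  45.68  49.01]
  hull circ [491.62  -5.85] 51.6886818545438 minenc (499.3739013671875, -6.812461853027344) 56.00893783569336 htop -248.85581449553035 centre world [538.35 102.58  97.12] [544.53 102.85 101.89]
  post n 423 z [58.26 63.29 64.48]
  top face 134 [ 583.74 -274.59   62.85] ((582.869873046875, -274.6833801269531), 14.359217643737793)
  side circ 142 (array([ 583.87, -274.1 ]), np.float64(16.942236002318772))
  slot 175 [ 580.47 -299.8 ] -97.92516100804681
```

```bash
cat >> h.py <<'E'
yaw=np.radians(11.4)
S=R.from_euler('z',yaw).as_matrix()@R.from_euler('y',-38,degrees=True).as_matrix()  # cols e1,e2,n
e1,e2,n_=S.T; RC=e1*494.5+e2*-33.6+n_*-260
Rg=np.c_[e1,-e2,-n_]           # grasp orientation on the peg
jy=np.radians(78.5); a=np.array([np.cos(jy),np.sin(jy),0]); Rj=np.c_[[a[1],-a[0],0],-a,[0,0,-1]]  # over jig
def go(p,Rt,s=None):
    from cell import monitor
    s=s or monitor.observe(); R0=R.from_rotvec(s['tool_rot'])
    print('cm',np.round(R0.inv().apply(np.array(p)-s['position'])/10,2),'dr',np.round((R0.inv()*R.from_matrix(Rt)).as_rotvec(degrees=True),2))
def st():
    from cell import monitor
    s=monitor.observe(); print('t',round(s['time_s'],2),'p',np.round(s['position'],1),'q',np.round(s['qpos'],2),'F',np.round(s['contact_force'],1),'w',round(s['width'],3)); return s
E
python3 - <<'E'
from h import *
s=st(); print(RC,np.linalg.det(Rg),np.linalg.det(Rj)); go([400,-100,250],Rg); go(RC+n_*100,Rg)
E
```

```text
t 0.1 p [ 187.5 -595.9  247.7] q [ 1.22  0.42 -0.01  1.61  0.    1.11 -0.05] F [-0.2 -0.1  0.1] w 1.003
[545.53879829  75.72368735  99.56180361] 1.0000000000000009 1.0
cm [ 35.15 -40.93  -0.18] dr [-2.07 37.97  5.82]
cm [ 48.19 -53.97   6.99] dr [-2.07 37.97  5.82]
```

```bash
python3 -m jog '{"gripper":[0,0,0,0,0,0,0,0,0,0,0,0],"xyz":[[3,-3.5,0],[6,-7,0],[9,-10.5,0],[12,-14,0],[15,-17.5,0],[18,-21,0],[21,-24.5,0],[24,-28,0],[27,-31.5,0],[30,-35,0],[33,-38.5,0],[35,-41,0]],"dr":[[0,3,0],[0,6,1],[0,9,1],[-1,12,2],[-1,16,2],[-1,19,3],[-1,22,3],[-1,25,4],[-1,28,4],[-2,32,5],[-2,35,5],[-2,38,5.8]]}'; python3 -c "
from h import *
st(); go(RC+n_*100,Rg)"
```

```text
time_s: 1.3
position: [398.5, -97.9, 248.2]
tool_rot: [-2.895, -0.291, -1.0]
contact_force: [2.4, 0.2, 0.4]
width: 0.998
t 1.3 p [398.5 -97.9 248.2] q [ 0.9  -0.2  -0.42  2.46 -1.05  0.55 -0.07] F [2.4 0.2 0.4] w 0.998
cm [  4.9  -14.09  12.72] dr [-0.04 -0.12  0.08]
```

```bash
python3 -m jog '{"gripper":[0,0,0,0,0,0,0,0],"xyz":[[1,-2.5,2],[2,-5,4],[2.5,-8,6],[3.5,-11,8],[4,-13,10],[4.9,-14.1,12],[4.9,-14.1,12.7],[4.9,-14.1,12.7]],"dr":[[0,0,0],[0,0,0],[0,0,0],[0,0,0],[0,0,0],[0,0,0],[0,0,0],[0,0,0]]}'; python3 -c "
from h import *
st(); go(RC+n_*100,Rg);go(RC+n_*8,Rg)"
```

```text
time_s: 2.1
position: [460.7, 46.6, 213.7]
tool_rot: [-2.891, -0.277, -0.991]
contact_force: [0.8, -0.6, -0.2]
width: 1.004
t 2.1 p [460.7  46.6 213.7] q [ 1.22 -0.1  -1.27  2.44 -1.18  0.19 -0.35] F [ 0.8 -0.6 -0.2] w 1.004
cm [-0.02 -1.16  4.48] dr [-0.32  0.08 -0.58]
cm [-1.000e-02 -1.100e+00  1.368e+01] dr [-0.32  0.08 -0.58]
```

```bash
cat > kin.py <<'E'
from h import *
from scipy.optimize import least_squares
import itertools
def fk(q,sg,c7,L):
    d1,l1,l2,lt,a1,a2,a3=L
    Z=lambda t:R.from_euler('z',t).as_matrix(); Y=lambda t:R.from_euler('y',t).as_matrix()
    M=Z(sg[0]*q[0]); p=M@[a1,0,d1]
    M=M@Y(q[1]); p=p+M@[0,0,l1]; M=M@Z(sg[1]*q[2]); p=p+M@[a2,0,0]; M=M@Y(q[3]); p=p+M@[-a2,0,l2]
    M=M@Z(sg[2]*q[4])@Y(q[5]); p=p+M@[a3,0,lt]; M=M@Z(sg[3]*q[6]+c7)
    return p,M
D=[([1.22449401,0.41792626,-0.01035524,1.61406469,0.00468494,1.11070492,-0.05302068],[187.51,-595.92,247.74],[-3.10412752e+00,-4.76814277e-01,3.34e-04]),
([.90,-.20,-.42,2.46,-1.05,.55,-.07],[398.5,-97.9,248.2],[-2.895,-.291,-1.0])]
from cell import monitor
s=monitor.observe(); D.append((s['qpos'],s['position'],s['tool_rot']))
def fit(D):
    best=(9,)
    for sg in itertools.product([1,-1],repeat=4):
        for k in range(4):
            e=max((R.from_matrix(fk(q,sg,k*np.pi/2,[0]*7)[1]).inv()*R.from_rotvec(t)).magnitude() for q,_,t in D)
            if e<best[0]: best=(e,sg,k*np.pi/2)
    return best
if __name__=='__main__':
    b=fit(D); print(b)
    f=lambda L:np.concatenate([fk(q,b[1],b[2],L)[0]-p for q,p,_ in D])
    for mask in ([1,1,1,1,0,0,0],[1,1,1,1,1,1,1]):
        m=np.array(mask,bool)
        def g(x): L=np.zeros(7);L[m]=x;return f(L)
        r=least_squares(g,np.array([350,400,400,250,0,0,0.])[m]); print(np.round(r.x,1),np.round(r.fun,1))
E
python3 kin.py
```

```text
(0.00433772857095915, (-1, -1, -1, -1), 1.5707963267948966)
[290.9 467.  484.3 243.3] [28.6 11.7 11.2  5.2  4.9 -3.9 -4.6 11.  -7.3]
[253.8 480.8 445.3 252.5  -1.4   9.1 -19.6] [29.  10.4 -0.8  1.3 -0.4 -0.2 -1.7  0.7  1. ]
```

```bash
cat > ik.py <<'E'
from kin import *
b=fit(D)
def fk2(q,x):
    p,M=fk(q,b[1],b[2],[x[0],x[1],x[2],x[3],0,x[4],0]); 
    q=np.array(q); A=R.from_euler('z',-q[0]).as_matrix(); p=p+A@[0,x[5],0]
    B=A@R.from_euler('y',q[1]).as_matrix()@R.from_euler('z',-q[2]).as_matrix(); p=p+B@[0,x[6],0]
    C=B@R.from_euler('y',q[3]).as_matrix()@R.from_euler('z',-q[4]).as_matrix(); p=p+C@[0,x[7],0]
    return p,M
x0=np.array([290,467,484,243,0,0,0,0.])
def kfit():
    return least_squares(lambda x:np.concatenate([fk2(q,x)[0]-p for q,p,_ in D]+[.02*(x-x0)]),x0)
lo=np.array([-2.81,-.39,-1.27,.06,-1.19,.19,-2.82]);hi=np.array([2.81,2.02,1.25,2.57,4.33,2,2.82])
def ik(p,Rt,x,q0):
    def f(q):
        P,M=fk2(q,x); return np.r_[(P-p)/10,R.from_matrix(M.T@Rt).as_rotvec()*30,1e-3*(q-q0)]
    r=least_squares(f,np.clip(q0,lo+.01,hi-.01),bounds=(lo,hi),max_nfev=150)
    return r.x,np.linalg.norm(r.fun[:6])
if __name__=='__main__':
    r=kfit(); x=r.x; print(np.round(x,1),np.round(r.fun[:9],1))
    rng=np.random.default_rng(1)
    for name,T,off in (('gr',RC,8),('pre',RC,75)):
      for tilt in (38,25,15,0):
        Rt0=Rg@R.from_euler('y',tilt-38,degrees=True).as_matrix()   # tool y is -e2
        for flip in (0,1):
            Rt=Rt0@np.diag([-1,-1,1]) if flip else Rt0
            sols=[]
            for k in range(14):
                q,e=ik(T+n_*off,Rt,x,rng.uniform(lo,hi))
                if e<.3 and not any(np.abs(q-s).max()<.5 for s in sols): sols.append(q)
            print(name,tilt,flip,'zdir',np.round(Rt[:,2],2),*[np.round(s,2) for s in sols],sep='\n  ')
E
python3 ik.py
```

```text
[284.5 503.9 467.7 289.4   0.7 -12.  -16.2  -2.6] [ 0.   0.  -0.   0.1  0.1  0.7 -0.1 -0.2 -0.7]
gr
  38
  0
  zdir
  [ 0.6   0.12 -0.79]
  [ 0.7   0.57 -1.02  2.35  2.12  0.47  2.82]
  [-1.15  0.75  1.2   2.38  4.2   0.71  0.26]
  [-0.64  0.39  0.52  2.37  3.77  0.31  0.88]
gr
  38
  1
  zdir
  [ 0.6   0.12 -0.79]
  [ 0.53  0.46 -0.8   2.35  2.28  0.35 -0.55]
  [-0.58  0.38  0.45  2.37  3.71  0.29 -2.19]
  [-0.1   0.35 -0.08  2.36  3.09  0.23 -1.49]
gr
  25
  0
  zdir
  [ 0.41  0.08 -0.91]
  [-0.53  0.36  0.39  2.23 -0.8   0.19 -0.8 ]
  [ 0.33  0.39 -0.59  2.22  0.97  0.25 -2.46]
gr
  25
  1
  zdir
  [ 0.41  0.08 -0.91]
  [ 0.75  0.62 -1.14  2.21  1.36  0.55  0.41]
  [-0.53  0.36  0.39  2.23 -0.8   0.19  2.34]
  [ 0.14  0.36 -0.38  2.22  0.72  0.19  0.9 ]
gr
  15
  0
  zdir
  [ 0.25  0.05 -0.97]
  [-0.81  0.48  0.76  2.12 -0.75  0.5  -0.9 ]
  [ 0.24  0.41 -0.5   2.1   0.46  0.45 -1.98]
gr
  15
  1
  zdir
  [ 0.25  0.05 -0.97]
  [-0.65  0.42  0.55  2.12 -0.54  0.44  2.06]
  [ 0.27  0.42 -0.54  2.1   0.5   0.46  1.13]
  [ 0.78  0.77 -1.27  2.09  1.16  0.83  0.64]
gr
  0
  0
  zdir
  [
[... 772 characters left out ...]
.13  0.17 -0.07  2.29  0.03  0.25  1.55]
pre
  15
  0
  zdir
  [ 0.25  0.05 -0.97]
  [-0.44  0.22  0.27  2.18 -0.13  0.5  -1.44]
  [ 0.81  0.44 -1.18  2.15  0.74  0.67 -2.21]
  [ 0.31  0.25 -0.56  2.16  0.27  0.52 -1.81]
pre
  15
  1
  zdir
  [ 0.25  0.05 -0.97]
  [ 0.11  0.23 -0.34  2.16  0.16  0.51  1.43]
  [ 0.78  0.42 -1.13  2.15  0.69  0.64  0.97]
  [-0.7   0.24  0.58  2.18 -0.29  0.51  1.85]
pre
  0
  0
  zdir
  [-0.  0. -1.]
  [-0.54  0.34  0.42  2.   -0.18  0.84 -1.39]
  [ 0.33  0.38 -0.62  1.98  0.29  0.87 -1.82]
  [-0.12  0.32 -0.09  1.99  0.04  0.83 -1.6 ]
pre
  0
  1
  zdir
  [-0.  0. -1.]
  [-0.43  0.33  0.28  2.   -0.12  0.83  1.69]
  [ 0.77  0.67 -1.27  1.97  0.74  1.07  0.93]
```

```bash
cat >> h.py <<'E'
def vert(deg,tilt=0):  # tool y at this yaw; tilt turns about tool y (positive: fingers away from robot when y=-e2)
    t=np.radians(deg); y=np.array([np.cos(t),np.sin(t),0]); z=np.array([0,0,-1.])
    return np.c_[np.cross(y,z),y,z]@R.from_euler('y',tilt,degrees=True).as_matrix()
E
python3 -c "
from h import *
st(); go([380,-250,300],vert(-60))"
```

```text
t 2.1 p [460.7  46.6 213.7] q [ 1.22 -0.1  -1.27  2.44 -1.18  0.19 -0.35] F [ 0.8 -0.6 -0.2] w 1.004
cm [ -5.28  27.44 -15.43] dr [  5.66 -37.67 -18.36]
```

```bash
python3 -m jog '{"gripper":[0,0,0,0,0,0,0,0,0,0],"xyz":[[-0.5,3,-2],[-1,6,-4],[-1.5,9,-6],[-2,12,-8],[-2.5,15,-9],[-3,18,-11],[-4,21,-12],[-4.5,24,-14],[-5.3,27.4,-15.4],[-5.3,27.4,-15.4]],"dr":[[0,-4,-2],[1,-8,-4],[1.5,-12,-6],[2,-16,-8],[3,-20,-10],[3,-24,-12],[4,-28,-14],[5,-33,-16],[5.7,-37.7,-18.4],[5.7,-37.7,-18.4]]}'; python3 -c "
from h import *
st(); go([500,-250,300],vert(-26))"
```

```text
time_s: 3.1
position: [383.0, -247.9, 299.0]
tool_rot: [-3.027, -0.834, 0.005]
contact_force: [-0.0, 2.1, 0.6]
width: 1.0
t 3.1 p [ 383.  -247.9  299. ] q [ 1.59  0.19 -1.19  1.92  0.19  1.16 -0.7 ] F [-0.   2.1  0.6] w 1.0
cm [ 9.94  6.17 -0.14] dr [ -0.2    0.09 -33.18]
```

```bash
cat > sim.py <<'E'
from ik import *
D.append(([1.59,.19,-1.19,1.92,.19,1.16,-.70],[383,-247.9,299],[-3.027,-.834,.005]))
x=kfit().x
def jac(q):
    P,M=fk2(q,x); J=np.zeros((6,7))
    for i in range(7):
        dq=np.array(q,float);dq[i]+=1e-5; p,m=fk2(dq,x); J[:,i]=np.r_[(p-P)/1000,R.from_matrix(m@M.T).as_rotvec()]/1e-5
    return P,M,J
def move(q,p1,R1,rows=12,sub=5,lam=.02):
    q=np.array(q,float); p0,R0=fk2(q,x); dr=R.from_matrix(R0.T@R1).as_rotvec()
    for i in range(rows*sub):
        f=(i+1)/rows/sub; pt=p0+f*(np.array(p1)-p0); Rt=R0@R.from_rotvec(f*dr).as_matrix()
        for _ in range(3):
            P,M,J=jac(q); e=np.r_[(pt-P)/1000,R.from_matrix(Rt@M.T).as_rotvec()]
            q=np.clip(q+J.T@np.linalg.solve(J@J.T+lam**2*np.eye(6),e),lo,hi)
    P,M=fk2(q,x); return q,np.linalg.norm(P-p1),np.degrees(R.from_matrix(M.T@R1).magnitude())
pr=lambda t:print(np.round(t[0],2),round(t[1],1),round(t[2],2))
if __name__=='__main__':
    print(np.round(x,1))
    q=D[0][0]
    t=move(q,[398.5,-97.9,248.2],Rg);pr(t)
    t=move(D[1][0],[483,62,179],Rg,8);pr(t)
    t=move(D[2][0],[383,-248,299],vert(-60));pr(t)
E
python3 sim.py
```

```text
[288.5 503.5 470.4 291.2  -1.  -14.1 -15.2  -1.6]
[ 0.9  -0.2  -0.42  2.46 -1.04  0.55 -0.08] 0.0 0.0
[ 0.52  0.08 -0.71  2.43 -1.19  0.19 -0.34] 65.5 12.92
[ 1.59  0.19 -1.19  1.92  0.19  1.16 -0.71] 0.0 0.0
```

```bash
cat > plan.py <<'E'
from sim import *
import time
def y_e2(tilt,flip): 
    M=Rg@R.from_euler('y',tilt-38,degrees=True).as_matrix(); return M@np.diag([-1,-1,1]) if flip else M
def marg(q): return np.min(np.minimum(q-lo,hi-q))
q0=monitor.observe()['qpos']; rng=np.random.default_rng(3); t0=time.time(); best=[]
while time.time()-t0<150:
    r,az,z,yw=rng.uniform(400,700),rng.uniform(-60,20),rng.uniform(280,420),rng.uniform(-200,60); flip=0
    flip=rng.integers(2)
    W=[r*np.cos(np.radians(az)),r*np.sin(np.radians(az)),z]
    a=move(q0,W,vert(yw),12,2)
    if a[1]>5 or marg(a[0])<.08: continue
    b_=move(a[0],RC+n_*75,y_e2(20,flip),12,2)
    if b_[1]>3: continue
    c=move(b_[0],RC+n_*8,y_e2(20,flip),6,2)
    if c[1]>2: continue
    best.append((min(marg(a[0]),marg(b_[0]),marg(c[0]))-.1*abs(c[0][2]),flip,np.round(W),round(yw),a[0],b_[0],c[0]))
best.sort(key=lambda t:-t[0])
for t in best[:5]: print(round(t[0],2),*t[1:4],*[np.round(k,2) for k in t[4:]])
print(len(best))
E
python3 plan.py
```

```text
0.16 0 [ 311. -317.  354.] -134 [ 1.71  0.03 -0.99  1.87  0.03  1.26 -1.63] [ 0.71  0.33 -1.01  2.21  0.65  0.48 -2.15] [ 0.49  0.47 -0.8   2.15  0.88  0.43 -2.34]
0.16 0 [ 440. -161.  292.] -127 [ 1.21  0.19 -1.02  1.91  0.18  1.14 -2.1 ] [ 0.72  0.33 -1.03  2.2   0.67  0.49 -2.16] [ 0.5   0.47 -0.81  2.15  0.9   0.44 -2.35]
0.16 0 [ 405. -274.  297.] -137 [ 1.35  0.21 -0.93  1.86  0.19  1.16 -2.03] [ 0.71  0.33 -1.01  2.21  0.65  0.48 -2.14] [ 0.48  0.47 -0.8   2.15  0.88  0.43 -2.34]
0.16 0 [ 492. -352.  403.] -165 [ 1.13  0.37 -0.77  1.43  0.25  1.44 -2.51] [ 0.71  0.33 -1.01  2.21  0.65  0.48 -2.14] [ 0.48  0.47 -0.8   2.15  0.88  0.43 -2.34]
0.16 0 [576. 116. 308.] -92 [ 0.5   0.47 -1.02  1.62  0.41  1.29 -2.2 ] [ 0.7   0.33 -1.01  2.21  0.65  0.48 -2.14] [ 0.48  0.47 -0.79  2.15  0.88  0.43 -2.34]
71
```

```bash
cat > chain.py <<'E'
from sim import *
T=lambda M,t: M@R.from_euler('y',t,degrees=True).as_matrix()
G=T(Rg,-18); J=T(Rj,-18); post=np.array([583,-273.3,0])
q=monitor.observe()['qpos']
for nm,p,M,k in (('W',[440,-160,292],vert(-127),12),('pre',RC+n_*85,G,12),('gr',RC+n_*8,G,6),('lift',RC+n_*80,G,8),('mid',[500,-60,260],T(Rj,-5),8),('over',post+[0,0,130],J,12),('down',post+[0,0,40],J,8),('up',post+[0,0,160],J,8)):
    t=move(q,p,M,k); q=t[0]; print(nm,end=' '); pr(t)
E
python3 chain.py; python3 -c "
from h import *
go([440,-160,292],vert(-127))"
```

```text
W [ 1.21  0.19 -1.03  1.91  0.18  1.14 -2.1 ] 0.0 0.0
pre [ 0.76  0.31 -1.06  2.21  0.62  0.49 -2.12] 0.0 0.0
gr [ 0.49  0.47 -0.81  2.15  0.89  0.43 -2.35] 0.0 0.0
lift [ 0.74  0.32 -1.04  2.21  0.64  0.49 -2.13] 0.0 0.0
mid [ 0.9   0.4  -1.04  1.82  0.34  1.22 -2.02] 0.0 0.0
over [ 0.83  0.87 -0.78  1.39  0.56  1.44 -1.79] 0.0 0.0
down [ 0.81  0.97 -0.74  1.42  0.62  1.32 -1.82] 0.0 0.0
up [ 0.84  0.84 -0.8   1.38  0.54  1.49 -1.78] 0.0 0.0
cm [ 9.4  -4.63  0.69] dr [-6.000e-02  2.200e-01  6.782e+01]
```

```bash
python3 -m jog '{"gripper":[0,0,0,0,0,0,0,0,0,0,0,0],"xyz":[[1,-0.4,0],[2,-0.8,0],[3,-1.2,0],[4,-1.8,0.2],[5,-2.4,0.3],[6,-3,0.4],[7,-3.5,0.5],[8,-4,0.6],[9,-4.4,0.7],[9.4,-4.6,0.7],[9.4,-4.6,0.7],[9.4,-4.6,0.7]],"dr":[[0,0,6],[0,0,12],[0,0,18],[0,0,24],[0,0,30],[0,0,36],[0,0,42],[0,0,48],[0,0,54],[0,0,60],[0,0,66],[0,0,67.8]]}'; python3 -c "
from h import *
st(); go(RC+n_*85,Rg@R.from_euler('y',-18,degrees=True).as_matrix())"
```

```text
time_s: 4.3
position: [439.9, -156.1, 291.9]
tool_rot: [2.978, -0.997, -0.003]
contact_force: [-0.4, -0.3, -0.2]
width: 0.999
t 4.3 p [ 439.9 -156.1  291.9] q [ 1.2   0.19 -1.02  1.91  0.17  1.14 -2.1 ] F [-0.4 -0.3 -0.2] w 0.999
cm [ -8.97 -20.97  12.53] dr [  8.48  18.92 -47.93]
```

```bash
python3 -m jog '{"gripper":[0,0,0,0,0,0,0,0,0,0,0,0],"xyz":[[-1,-2,1],[-2,-4,2],[-3,-6,3],[-4,-8.5,4],[-4.5,-11,5],[-5.5,-13,6],[-6,-15,7.5],[-7,-17,9],[-8,-19,10.5],[-8.5,-20,12],[-9,-21,12.5],[-9,-21,12.5]],"dr":[[1,2,-5],[2,4,-10],[2.5,6,-15],[3.5,8,-20],[4.5,10,-25],[5,11.5,-29],[6,13,-33],[6.5,15,-37],[7.5,17,-42],[8.5,18.9,-47.9],[8.5,18.9,-47.9],[8.5,18.9,-47.9]]}'; python3 - <<'E'
from h import *
from cell import read_camera
Rt=Rg@R.from_euler('y',-18,degrees=True).as_matrix()
s=st(); go(RC+n_*85,Rt); go(RC+n_*8,Rt)
for n in("side","top"):
    p,d=read_camera(n); np.savez(n+'1.npz',p=p,d=d)
    b=(90,240,190,350) if n=='side' else (120,290,100,320)
    cv2.imwrite(f'pics/{n}1.png',cv2.resize(p[b[0]:b[1],b[2]:b[3],::-1],None,fx=3,fy=3,interpolation=cv2.INTER_CUBIC))
a=cv2.imread('pics/side1.png');b=cv2.imread('pics/top1.png'); b=cv2.resize(b,None,fx=a.shape[0]/b.shape[0],fy=a.shape[0]/b.shape[0]); c=np.hstack([a,b]); cv2.imwrite('pics/pre.png',cv2.resize(c,None,fx=790/c.shape[1],fy=790/c.shape[1]))
E
```

```text
time_s: 5.5
position: [493.4, 66.1, 166.4]
tool_rot: [-3.044, -0.311, -0.535]
contact_force: [0.1, -0.1, -0.7]
width: 1.001
t 5.5 p [493.4  66.1 166.4] q [ 0.75  0.3  -1.05  2.21  0.61  0.49 -2.1 ] F [ 0.1 -0.1 -0.7] w 1.001
cm [0.07 0.09 0.01] dr [-0.12  0.06  0.24]
cm [2.46 0.12 7.33] dr [-0.12  0.06  0.24]
```

View pics/pre.png

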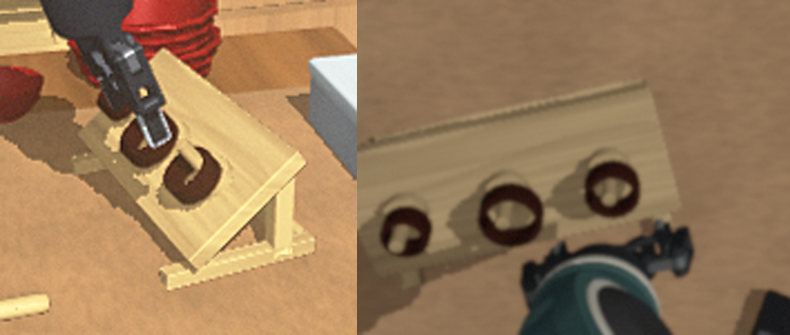

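The left half (side view) shows the near finger at (155,125), in front of the large ring. The right half (top view) shows the jaws spanning (535,285) to (685,255), centred below the right-hand ring at (612,188). They line up, so I'm going in and closing.

```bash
python3 -m jog '{"gripper":[0,0,0,0,0,0,0,0,0,0],"xyz":[[0.3,0,0.9],[0.6,0.1,1.8],[0.9,0.1,2.7],[1.2,0.1,3.6],[1.5,0.1,4.5],[1.8,0.1,5.3],[2.1,0.1,6.1],[2.3,0.1,6.8],[2.5,0.1,7.3],[2.5,0.1,7.3]],"dr":[[0,0,0.2],[0,0,0.2],[0,0,0.2],[0,0,0.2],[0,0,0.2],[0,0,0.2],[0,0,0.2],[0,0,0.2],[0,0,0.2],[0,0,0.2]]}' 30; python3 -c "
from h import *
st(); go(RC+n_*8,Rg@R.from_euler('y',-18,degrees=True).as_matrix())"
```

```text
time_s: 6.6
position: [541.9, 73.3, 106.4]
tool_rot: [-3.045, -0.299, -0.536]
contact_force: [0.6, 0.2, 0.2]
width: 0.996
t 6.6 p [541.9  73.3 106.4] q [ 0.49  0.47 -0.8   2.15  0.87  0.43 -2.33] F [0.6 0.2 0.2] w 0.996
cm [-0.1  -0.17  0.02] dr [-0.04  0.04 -0.18]
```

```bash
python3 -m jog '{"gripper":[0,1,1,1,1,1,1,1,1,1,1,1],"xyz":[[-0.1,-0.15,0],[-0.1,-0.15,0],[-0.1,-0.15,0],[-0.1,-0.15,0],[-0.1,-0.15,0],[-0.1,-0.15,0],[-0.1,-0.15,0],[-0.1,-0.15,0],[-0.1,-0.15,0],[-0.1,-0.15,0],[-0.1,-0.15,0],[-0.1,-0.15,0]],"dr":[[0,0,0],[0,0,0],[0,0,0],[0,0,0],[0,0,0],[0,0,0],[0,0,0],[0,0,0],[0,0,0],[0,0,0],[0,0,0],[0,0,0]]}' 30; python3 - <<'E'
from h import *
from cell import read_camera
s=st(); Rt=Rg@R.from_euler('y',-18,degrees=True).as_matrix(); go(s['position']+n_*75,Rt)
p,d=read_camera('side'); np.savez('side2.npz',p=p,d=d)
cv2.imwrite('pics/grip.png',cv2.resize(p[100:220,200:340,::-1],None,fx=4,fy=4,interpolation=cv2.INTER_CUBIC))
E
```

```text
time_s: 7.8
position: [540.5, 74.4, 106.8]
tool_rot: [-3.045, -0.299, -0.537]
contact_force: [-6.0, -2.2, 8.2]
width: 0.647
t 7.8 p [540.5  74.4 106.8] q [ 0.49  0.47 -0.8   2.15  0.87  0.43 -2.34] F [-6.  -2.2  8.2] w 0.647
cm [-2.32  0.01 -7.13] dr [ 0.01 -0.   -0.17]
```

View pics/grip.png

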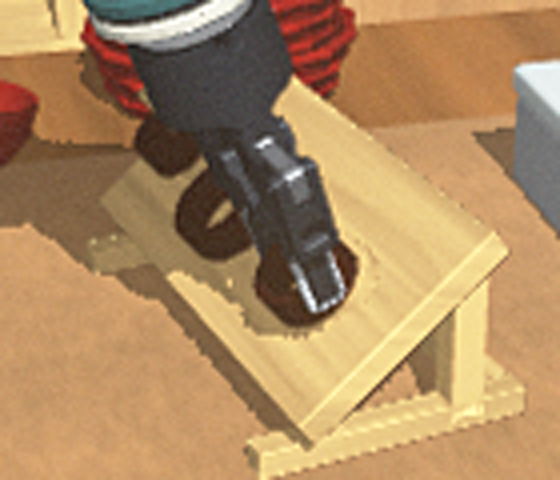

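The picture shows the near finger gripping the middle ring at (320,285), and the opening of 0.647 × 85 ≈ 55 mm matches the 56 mm ring. The other two rings look undisturbed. Lifting along the peg next.

```bash
python3 -m jog '{"gripper":[1,1,1,1,1,1,1,1,1,1,1,1],"xyz":[[-0.2,0,-0.6],[-0.4,0,-1.2],[-0.6,0,-1.8],[-0.8,0,-2.5],[-1,0,-3.1],[-1.2,0,-3.7],[-1.4,0,-4.3],[-1.6,0,-5],[-1.9,0,-5.8],[-2.1,0,-6.5],[-2.3,0,-7.1],[-2.5,0,-7.7]],"dr":[[0,0,0],[0,0,0],[0,0,0],[0,0,0],[0,0,0],[0,0,0],[0,0,0],[0,0,0],[0,0,0],[0,0,0],[0,0,0],[0,0,0]]}'; python3 - <<'E'
from h import *
s=st(); go([500,-60,250],Rj@R.from_euler('y',-5,degrees=True).as_matrix())
go([583,-273.3,130],Rj@R.from_euler('y',-18,degrees=True).as_matrix())
E
```

```text
time_s: 9.05
position: [491.3, 64.5, 170.7]
tool_rot: [-3.045, -0.299, -0.536]
contact_force: [-0.3, -0.2, -0.7]
width: 0.648
t 9.05 p [491.3  64.5 170.7] q [ 0.78  0.29 -1.07  2.21  0.59  0.5  -2.09] F [-0.3 -0.2 -0.7] w 0.648
cm [ 1.24 12.37 -8.01] dr [ -3.06 -24.64  22.71]
cm [ 0.89 34.92  4.61] dr [ -0.47 -37.46  23.14]
```

```bash
python3 -m jog '{"gripper":[1,1,1,1,1,1,1,1,1,1],"xyz":[[0.1,1.2,-0.8],[0.3,2.6,-1.8],[0.4,4.2,-2.8],[0.6,5.8,-3.8],[0.7,7.4,-4.8],[0.9,9,-5.8],[1,10.4,-6.8],[1.2,11.6,-7.6],[1.2,12.4,-8],[1.2,12.4,-8]],"dr":[[0,-2,2],[-1,-5,5],[-1,-8,8],[-1,-11,11],[-2,-14,13],[-2,-17,16],[-2,-20,19],[-3,-23,21],[-3,-24.6,22.7],[-3,-24.6,22.7]]}'; python3 - <<'E'
from h import *
s=st(); go([583,-273.3,130],Rj@R.from_euler('y',-18,degrees=True).as_matrix())
E
```

```text
time_s: 10.05
position: [500.5, -61.1, 249.7]
tool_rot: [-3.112, 0.316, 0.135]
contact_force: [-1.0, 0.3, -0.2]
width: 0.649
t 10.05 p [500.5 -61.1 249.7] q [ 0.88  0.41 -1.02  1.83  0.34  1.2  -2.02] F [-1.   0.3 -0.2] w 0.649
cm [13.34 19.16 10.8 ] dr [ -0.15 -13.    -0.06]
```

```bash
python3 -m jog '{"gripper":[1,1,1,1,1,1,1,1,1,1,1],"xyz":[[1.2,1.7,0.9],[2.6,3.8,2.1],[4,6,3.3],[5.5,8,4.5],[7,10,5.7],[8.5,12,6.9],[10,14,8],[11.3,16,9.1],[12.4,17.8,10],[13.3,19.2,10.8],[13.3,19.2,10.8]],"dr":[[0,-1,0],[0,-2.5,0],[0,-4,0],[0,-5.5,0],[0,-7,0],[0,-8,0],[0,-9,0],[0,-10,0],[0,-11.5,0],[0,-13,0],[0,-13,0]]}'; cat > look.py <<'E'
from h import *
from cell import read_camera
import sys
k=sys.argv[1]
s=st(); go([583,-273.3,130],Rj@R.from_euler('y',-18,degrees=True).as_matrix())
o=[]
for n,b in(("side",(215,345,265,445)),("top",(120,270,310,480))):
    p,d=read_camera(n); np.savez(n+k+'.npz',p=p,d=d)
    c=p[b[0]:b[1],b[2]:b[3],::-1]; o.append(cv2.resize(c,None,fx=390/c.shape[1],fy=390/c.shape[1],interpolation=cv2.INTER_CUBIC))
h=max(i.shape[0] for i in o); o=[np.vstack([i,np.zeros((h-i.shape[0],390,3),np.uint8)]) for i in o]
cv2.imwrite(f'pics/look{k}.png',np.hstack(o))
E
python3 look.py 3
```

```text
time_s: 11.15
position: [582.3, -274.1, 128.2]
tool_rot: [-3.054, 0.308, 0.485]
contact_force: [0.5, -0.4, -0.4]
width: 0.65
t 11.15 p [ 582.3 -274.1  128.2] q [ 0.83  0.87 -0.77  1.39  0.56  1.44 -1.78] F [ 0.5 -0.4 -0.4] w 0.65
cm [-0.   -0.09 -0.19] dr [-0.16  0.06  0.01]
```

View pics/look3.png

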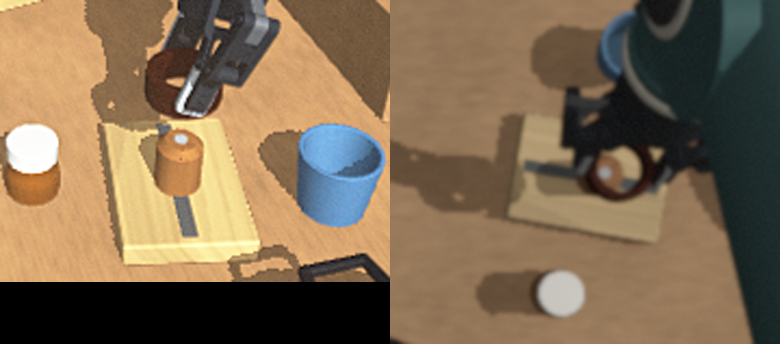

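The left half (side view) shows the ring at (183,82), roughly level in the jaws above the post at (180,160). The right half (top view) shows it around the post's top, bore centre about (618,168) and post about (605,175). The cup and jar are untouched. Next I'll measure the ring against the post in both views.

```bash
cat > rp.py <<'E'
from h import *
import sys
k=sys.argv[1]; zc=float(sys.argv[2])   # expected ring centre z
np.set_printoptions(precision=1,suppress=True)
for n,b in(("side",(215,345,320,375)),("top",(170,215,385,435))):
    D=np.load(n+k+'.npz');p,d=D['p'],D['d'];X=cloud(n,d);hsv=cv2.cvtColor(p,cv2.COLOR_RGB2HSV)
    B=np.zeros(d.shape,bool);B[b[0]:b[1],b[2]:b[3]]=True; B&=d>0
    m=B&(abs(X[...,2]-zc)<20)&(hsv[...,1]>110)&((hsv[...,0]<16)|(hsv[...,0]>170))
    w=X[m]; print(n,'ring n',m.sum(),'z',np.percentile(w[:,2],[1,50,99]),'x',np.percentile(w[:,0],[1,99]),'y',np.percentile(w[:,1],[1,99]))
    t=w[w[:,2]>np.percentile(w[:,2],98)-4]; hl=cv2.convexHull(t[:,:2].astype(np.float32))[:,0]
    r=np.linalg.norm(t[:,:2]-w[:,:2].mean(0),axis=1)
    pl=np.linalg.lstsq(np.c_[t[:,:2]-t[:,:2].mean(0),np.ones(len(t))],t[:,2],rcond=None)[0]
    print('  top face circ',circ(t[:,:2]),'hull',circ(hl),'minenc',cv2.minEnclosingCircle(hl),'slope',np.round(pl,3),len(t))
    po=B&(X[...,2]>40)&(X[...,2]<75); w=X[po]; t=w[w[:,2]>57.5]; s_=w[w[:,2]<54]
    print('  post',len(w),'top',t.mean(0) if len(t) else'','sides',circ(s_[:,:2]) if len(s_)>8 else '')
E
python3 rp.py 3 119
```

```text
side ring n 530 z [106.2 122.1 130.9] x [553.7 603.4] y [-301.4 -249.6]
  top face circ (array([ 580.2, -275.5]), np.float64(23.817668356774853)) hull (array([ 582.7, -279.3]), np.float64(30.772588044010067)) minenc ((583.587158203125, -279.83502197265625), 33.76054382324219) slope [ -0.    0.  129.3] 188
  post 419 top [ 582.3 -277.4   61.6] sides (array([ 584. , -273.7]), np.float64(17.277047209642568))
top ring n 235 z [111.3 130.1 134.7] x [554.4 595.8] y [-300.1 -244.9]
  top face circ (array([ 578.5, -271.6]), np.float64(23.035254460458344)) hull (array([ 576.5, -272.6]), np.float64(24.741024522918288)) minenc ((577.389404296875, -272.65277099609375), 26.881999969482422) slope [  0.   -0.  131.7] 110
  post 148 top [ 583.3 -277.1   62.2] sides (array([ 582.7, -273.5]), np.float64(19.045686649725482))
```

```bash
cat > rp2.py <<'E'
from h import *
from scipy.optimize import least_squares
import sys
k=sys.argv[1]; zc=float(sys.argv[2]); ax=Rj[:,0],-Rj[:,1]
for n,b in(("side",(215,345,320,375)),("top",(170,215,385,435))):
    D=np.load(n+k+'.npz');p,d=D['p'],D['d'];X=cloud(n,d);hsv=cv2.cvtColor(p,cv2.COLOR_RGB2HSV)
    B=np.zeros(d.shape,bool);B[b[0]:b[1],b[2]:b[3]]=True; B&=d>0
    m=B&(abs(X[...,2]-zc)<17)&(hsv[...,1]>110)&((hsv[...,0]<16)|(hsv[...,0]>170)); w=X[m][:,:2]
    def f(c):
        r=np.linalg.norm(w-c,axis=1); return np.maximum(r-27.5,0)+np.maximum(20.5-r,0)
    c=least_squares(f,w.mean(0),loss='soft_l1',f_scale=1.).x
    # post from frame 0 (unoccluded) with fixed radius, walls only
    D=np.load(n+'0.npz');X=cloud(n,D['d']); P=B&(D['d']>0); u=X[P&(X[...,2]>27)&(X[...,2]<54)][:,:2]
    t=X[P&(X[...,2]>59.5)&(X[...,2]<70)]
    g=lambda c:np.linalg.norm(u-c,axis=1)-18
    q=least_squares(g,[583,-273],loss='soft_l1',f_scale=1.).x
    g2=lambda c:np.maximum(np.linalg.norm(t[:,:2]-c,axis=1)-13.5,0)
    q2=least_squares(g2,q,loss='soft_l1').x
    dd=np.r_[q-c,0]; print(n,'ring',np.round(c,1),f(c).mean().round(2),'post',np.round(q,1),len(u),'topface',np.round(q2,1),len(t),'move jig x,y',np.round([dd@ax[0],dd@ax[1]],1))
E
python3 rp2.py 3 119
```

```text
side ring [ 581.  -275.9] 0.06 post [ 584.5 -272.9] 267 topface [ 583.6 -275.3] 178 move jig x,y [2.7 3.6]
top ring [ 579.3 -271.4] 0.08 post [ 582.  -272.8] 49 topface [ 581.9 -271.8] 169 move jig x,y [ 2.9 -0.8]
```

```bash
python3 - <<'E'
from h import *
J=Rj@R.from_euler('y',-18,degrees=True).as_matrix()
for z in (88,74): go([585.2,-274,z],J)
E
```

```text
cm [1.58 0.17 3.89] dr [-0.14 -0.06  0.13]
cm [2.01 0.18 5.22] dr [-0.14 -0.06  0.13]
```

```bash
python3 -c "
from h import *
s=st(); print(s['tool_rot'])
J=Rj@R.from_euler('y',-18,degrees=True).as_matrix()
go([585.2,-274,88],J);go([585.2,-274,74],J)"
```

```text
t 11.25 p [ 582.6 -271.8  129.9] q [ 0.83  0.87 -0.78  1.39  0.56  1.44 -1.78] F [ 0.1  0.7 -0.6] w 0.652
[-3.05485982  0.30478016  0.48163114]
cm [1.58 0.17 3.89] dr [-0.14 -0.06  0.13]
cm [2.01 0.18 5.22] dr [-0.14 -0.06  0.13]
```

```bash
python3 -c "
from h import *
J=Rj@R.from_euler('y',-18,degrees=True).as_matrix()
go([585.4,-272.6,88],J);go([585.4,-272.6,76],J)"
```

```text
cm [1.57 0.03 3.9 ] dr [-0.14 -0.06  0.13]
cm [1.94 0.04 5.04] dr [-0.14 -0.06  0.13]
```

```bash
python3 -m jog '{"gripper":[1,1,1,1,1,1,1,1,1,1,1,1],"xyz":[[0.4,0,0.5],[0.6,0,1],[0.8,0,1.6],[1,0,2.2],[1.2,0,2.8],[1.4,0,3.4],[1.5,0,3.7],[1.6,0,3.9],[1.6,0,3.9],[1.6,0,3.9],[1.6,0,3.9],[1.6,0,3.9]],"dr":[[0,0,0],[0,0,0],[0,0,0],[0,0,0],[0,0,0],[0,0,0],[0,0,0],[0,0,0],[0,0,0],[0,0,0],[0,0,0],[0,0,0]]}'; python3 look.py 4; python3 rp2.py 4 79;  python3 -c "
from h import *
J=Rj@R.from_euler('y',-18,degrees=True).as_matrix()
st();go([585.4,-272.6,88],J);go([585.4,-272.6,76],J)"
```

```text
time_s: 12.45
position: [585.8, -273.4, 88.3]
tool_rot: [-3.056, 0.307, 0.483]
contact_force: [1.0, 0.7, 0.4]
width: 0.645
t 12.45 p [ 585.8 -273.4   88.3] q [ 0.82  0.92 -0.75  1.4   0.58  1.39 -1.8 ] F [1.  0.7 0.4] w 0.645
cm [-1.55  0.04 -3.89] dr [-0.06 -0.04  0.03]
side ring [ 584.6 -275.2] 0.09 post [ 584.5 -272.8] 267 topface [ 583.6 -275.3] 178 move jig x,y [-0.6  2.3]
top ring [ 583.8 -272.7] 2.6 post [ 582.  -272.8] 49 topface [ 581.9 -271.8] 168 move jig x,y [-1.7 -0.5]
t 12.55 p [ 585.8 -273.4   88.2] q [ 0.82  0.92 -0.75  1.4   0.58  1.39 -1.8 ] F [ 0.1 -1.3 -1. ] w 0.651
cm [-0.05 -0.07  0.03] dr [-0.06 -0.04  0.03]
cm [ 0.33 -0.07  1.17] dr [-0.06 -0.04  0.03]
```

View pics/look4.png

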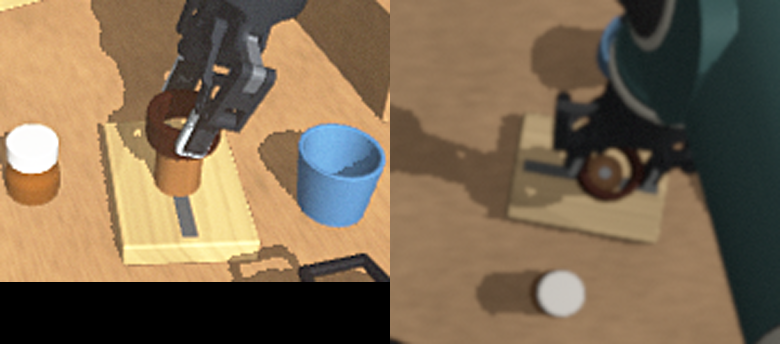

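The side view (left) shows the ring at (182,125), directly above the post with bore and post lined up. The top view shows the post top at (605,172) inside the bore. Next is a slow descent while I watch the force.

```bash
python3 -m jog '{"gripper":[1,1,1,1,1,1,1,1],"xyz":[[0,-0.07,0.2],[0.1,-0.07,0.4],[0.15,-0.07,0.6],[0.2,-0.07,0.8],[0.25,-0.07,1],[0.3,-0.07,1.2],[0.3,-0.07,1.2],[0.3,-0.07,1.2]],"dr":[[0,0,0],[0,0,0],[0,0,0],[0,0,0],[0,0,0],[0,0,0],[0,0,0],[0,0,0]]}'; python3 -c "
from h import *
J=Rj@R.from_euler('y',-18,degrees=True).as_matrix()
st();go([585.2,-273,64],J)"
```

```text
time_s: 13.35
position: [585.1, -272.5, 75.7]
tool_rot: [-3.056, 0.307, 0.483]
contact_force: [0.9, -0.3, -0.9]
width: 0.645
t 13.35 p [ 585.1 -272.5   75.7] q [ 0.81  0.93 -0.75  1.41  0.59  1.37 -1.8 ] F [ 0.9 -0.3 -0.9] w 0.645
cm [0.38 0.05 1.1 ] dr [-0.07 -0.03  0.04]
```

```bash
python3 -m jog '{"gripper":[1,1,1,1,1,1,1,1],"xyz":[[0.05,0,0.2],[0.1,0,0.4],[0.2,0,0.6],[0.25,0,0.8],[0.3,0,1],[0.38,0,1.15],[0.38,0,1.15],[0.38,0,1.15]],"dr":[[0,0,0],[0,0,0],[0,0,0],[0,0,0],[0,0,0],[0,0,0],[0,0,0],[0,0,0]]}'; python3 -c "
from h import *
J=Rj@R.from_euler('y',-18,degrees=True).as_matrix()
st();go([585.2,-273,50],J)"
```

```text
time_s: 14.15
position: [585.1, -272.5, 63.6]
tool_rot: [-3.056, 0.307, 0.483]
contact_force: [-0.1, -0.8, -0.3]
width: 0.648
t 14.15 p [ 585.1 -272.5   63.6] q [ 0.81  0.95 -0.74  1.41  0.6   1.36 -1.81] F [-0.1 -0.8 -0.3] w 0.648
cm [0.43 0.05 1.29] dr [-0.07 -0.03  0.04]
```

Still no force, so the ring is sliding freely over the post. Continuing down.

```bash
python3 -m jog '{"gripper":[1,1,1,1,1,1,1,1],"xyz":[[0.05,0,0.2],[0.1,0,0.4],[0.2,0,0.6],[0.25,0,0.8],[0.3,0,1],[0.4,0,1.2],[0.43,0,1.3],[0.43,0,1.3]],"dr":[[0,0,0],[0,0,0],[0,0,0],[0,0,0],[0,0,0],[0,0,0],[0,0,0],[0,0,0]]}'; python3 -c "
from h import *
J=Rj@R.from_euler('y',-18,degrees=True).as_matrix()
st();go([585.2,-272.5,44],J)"
```

```text
time_s: 14.95
position: [585.1, -272.5, 49.7]
tool_rot: [-3.056, 0.307, 0.483]
contact_force: [0.7, 0.8, -0.8]
width: 0.646
t 14.95 p [ 585.1 -272.5   49.7] q [ 0.81  0.96 -0.74  1.41  0.61  1.34 -1.81] F [ 0.7  0.8 -0.8] w 0.646
cm [0.18 0.   0.54] dr [-0.07 -0.01  0.04]
```

```bash
python3 -m jog '{"gripper":[1,1,1,1,1,1,1],"xyz":[[0.05,0,0.15],[0.1,0,0.3],[0.15,0,0.45],[0.2,0,0.6],[0.22,0,0.7],[0.22,0,0.7],[0.22,0,0.7]],"dr":[[0,0,0],[0,0,0],[0,0,0],[0,0,0],[0,0,0],[0,0,0],[0,0,0]]}'; python3 look.py 5;python3 rp2.py 5 34
```

```text
time_s: 15.65
position: [585.3, -272.5, 43.1]
tool_rot: [-3.056, 0.307, 0.483]
contact_force: [-1.7, -0.2, 6.6]
width: 0.648
t 15.65 p [ 585.3 -272.5   43.1] q [ 0.8   0.97 -0.73  1.41  0.61  1.33 -1.81] F [-1.7 -0.2  6.6] w 0.648
cm [-2.88  0.11 -8.21] dr [-0.06 -0.04  0.03]
side ring [ 584.7 -272.2] 0.78 post [ 584.5 -272.8] 266 topface [ 583.6 -275.3] 176 move jig x,y [-0.1 -0.6]
top ring [ 583.3 -273.8] 0.54 post [ 582.  -272.8] 49 topface [ 581.9 -271.8] 170 move jig x,y [-1.4  0.8]
```

View pics/look5.png

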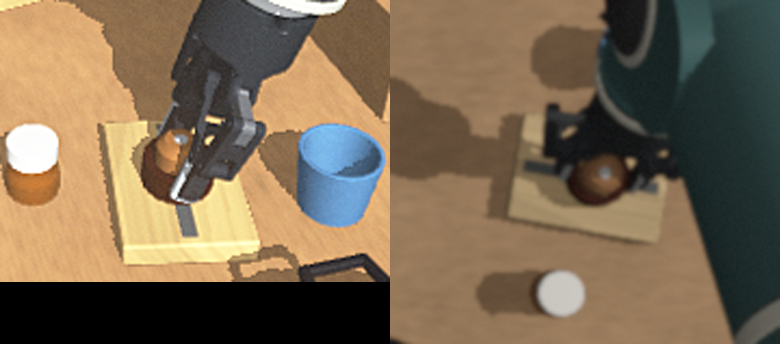

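The ring is low on the post in both views: side (180,180), top (603,175). At 6.6 N upward it has landed, so I'm opening and retreating.

```bash
python3 -m jog '{"gripper":[0,0,0,0,0,0,0,0,0,0,0,0],"xyz":[[0,0,0],[0,0,0],[0,0,0],[0,0,0],[0,0,0],[0,0,0],[0,0,0],[0,0,0],[0,0,0],[0,0,0],[0,0,0],[0,0,0]],"dr":[[0,0,0],[0,0,0],[0,0,0],[0,0,0],[0,0,0],[0,0,0],[0,0,0],[0,0,0],[0,0,0],[0,0,0],[0,0,0],[0,0,0]]}' && python3 -m jog '{"gripper":[0,0,0,0,0,0,0,0,0,0,0,0],"xyz":[[-0.2,0,-0.6],[-0.5,0,-1.5],[-0.8,0,-2.5],[-1.2,0,-3.7],[-1.6,0,-5],[-2.1,0,-6.5],[-2.6,0,-8],[-3.2,0,-10],[-3.8,0,-12],[-4.4,0,-14],[-5,0,-15.5],[-5,0,-15.5]],"dr":[[0,0,0],[0,0,0],[0,0,0],[0,0,0],[0,0,0],[0,0,0],[0,0,0],[0,0,0],[0,0,0],[0,0,0],[0,0,0],[0,0,0]]}'; python3 look.py 6; python3 - <<'E'
from h import *
np.set_printoptions(precision=1,suppress=True)
for n,b in(("side",(260,345,320,375)),("top",(170,215,385,435))):
    D=np.load(n+'6.npz');p,d=D['p'],D['d'];X=cloud(n,d);hsv=cv2.cvtColor(p,cv2.COLOR_RGB2HSV)
    B=np.zeros(d.shape,bool);B[b[0]:b[1],b[2]:b[3]]=True
    z=X[...,2]; m=B&(d>0)&(z>22)&(z<54)&(hsv[...,2]<(75 if n=='top' else 110)); w=X[m]
    t=w[abs(w[:,2]-np.percentile(w[:,2],90))<5]; c=t.mean(0)
    print(n,m.sum(),'z pct',np.percentile(w[:,2],[5,50,80,90,95]),'circ',circ(t[:,:2]),'plane',np.round(np.linalg.lstsq(np.c_[t[:,:2]-c[:2],np.ones(len(t))],t[:,2],rcond=None)[0],3))
E
```

```text
time_s: 16.95
position: [585.1, -272.5, 42.6]
tool_rot: [-3.056, 0.307, 0.483]
contact_force: [0.1, 1.1, 0.4]
width: 1.002
time_s: 18.15
position: [586.0, -272.8, 208.2]
tool_rot: [-3.058, 0.307, 0.478]
contact_force: [-0.4, 0.3, 0.7]
width: 1.004
t 18.15 p [ 586.  -272.8  208.2] q [ 0.83  0.79 -0.81  1.33  0.51  1.56 -1.76] F [-0.4  0.3  0.7] w 1.004
cm [2.12 0.12 7.53] dr [-0.03 -0.21  0.02]
side 541 z pct [24.2 40.2 44.6 45.3 45.7] circ (array([ 583.9, -274.1]), np.float64(24.04524575694305)) plane [ 0.   0.  44.1]
top 256 z pct [32.6 44.2 45.8 46.8 47.9] circ (array([ 582.8, -271.1]), np.float64(23.322047139559725)) plane [ 0.   0.  44.8]
```

View pics/look6.png

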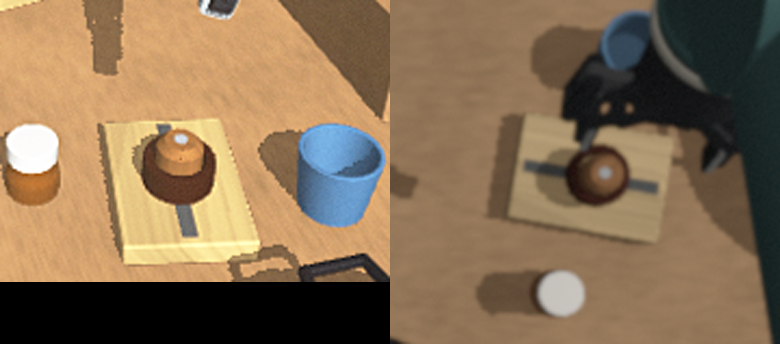

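The ring sits flush round the post: side (180,168), top (598,175). Its top face is at about 44.5 mm (the base reads 20.7), slope 0.000. The cup and jar are where they were. I'll compare the other two rings, the cup and the jar with the first frames, then hand in.

```bash
python3 - <<'E'
from h import *
from cell import robot
for n,bs in (('side',{'S':(118,148,230,254),'L':(135,168,242,272),'cup':(270,322,398,445),'jar':(270,310,262,297)}),('top',{'S':(220,255,108,142),'L':(208,250,158,198),'jar':(235,262,370,400)})):
    A,B=np.load(n+'0.npz')['p'],np.load(n+'6.npz')['p']
    for k,(a,b,c,d) in bs.items():
        print(n,k,'shift px',np.round(cv2.phaseCorrelate(*[cv2.cvtColor(I[a:b,c:d],cv2.COLOR_RGB2GRAY).astype(np.float32) for I in(A,B)]),2), 'mean diff',np.abs(A[a:b,c:d].astype(int)-B[a:b,c:d]).mean().round(1)) if 0 else print(n,k,cv2.phaseCorrelate(*[np.float32(cv2.cvtColor(np.ascontiguousarray(I[a:b,c:d]),cv2.COLOR_RGB2GRAY)) for I in(A,B)]),np.abs(A[a:b,c:d].astype(int)-B[a:b,c:d]).mean().round(1))
st(); print(robot.hand_in())
E
```

```text
side S ((-0.004414040165652722, -0.3685987531203452), 0.9629131565491359) 8.1
side L ((-0.1532551069912742, -0.024554696563342304), 0.7894996426723622) 22.3
side cup ((0.10348531503418457, 0.01955230779417505), 1.0336610262776598) 7.3
side jar ((0.0019313823860080959, -0.05971605315213324), 1.0056732181045744) 6.0
top S ((-0.06685615386642496, 0.013569825432789173), 0.8232940192575808) 13.0
top L ((-0.21830309187525998, 0.36862262318433636), 0.8471812428368463) 14.0
top jar ((0.16477872597082843, 0.42216488955210174), 0.9667847742269069) 12.2
t 18.25 p [ 585.2 -272.8  205.4] q [ 0.83  0.8  -0.8   1.33  0.51  1.56 -1.76] F [ 0.6 -0.9 -0.8] w 1.0
the job is handed in; nothing more can be done
None
```

The middle ring is on the buffing post, flush on the jig's base and released. I handed the job in at 18.25 s; no verdict is reported.

**What I did:** I picked the ring out by its measured outer width (about 54 mm, against 46 and 62 mm for the others). I gripped it with the tool tilted 18° from the peg axis, lifted it 80 mm along the peg and lined it up over the post from both views. It went down the post without resistance until it touched the base at 6.6 N. Then I opened the jaws and backed off to a TCP height of about 205 mm.

**Last checks:**
- **Ring height and tilt:** its top face is at about 44–45 mm, where 44 mm is flush, with no measurable tilt.
- **Ring position:** its centre agrees with the post within about 2 mm in both views.
- **Other objects:** the small and large rings and the jar moved under 0.5 pixel between the first and last pictures. The cup's shift, checked in the side view only, was under 0.2 pixel.
- **Robot:** contact force was down to noise, under 1.5 N.

**What disagreed or went wrong:**
- The two cameras differ by 1–3 mm on positions, which is about their calibration.
- My first approach ran into joint limits short of the stand. I backed off and used a different arm posture and a smaller tilt.
- An early ring-over-post reading was taken before the arm had settled, so I corrected it before going down.

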